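Clear the gate track of the cue rack and shut the gate

TASK

Three brass butt caps have been left in the track of the cue rack's sliding steel gate. Sweep all three with the fingertips along the track and off its open end into the green catch tray, without picking them up and without running the gate into them; then push the gate fully shut (it has a red tab to push on). Leave the other things on the bench where they are.

Things in the scene. Friction and masses are not known exactly. Their poses are not given: they have to be found in the camera images.
- rack: Fixed cue rack. Origin: on the bench under the gate track's middle line; y runs along the track, x away from the robot to the fixed cue shafts (from x = 75 mm, tops 63 mm up), z up. Track: dark steel channel, y = -250 (open end, at the tray) to +270 mm, floor 55 mm above the bench, 40 mm wide inside, rims 6 mm high. Fixed steel panel behind it at x = 43 to 47 mm, y = 0 to 270 mm, top 97 mm up.
- tray: Green open catch tray fixed to the rack past the open end of the track, 130 x 130 mm outside, 50 mm high, walls 4 mm, rim 5 mm below the track floor. Origin: centre of its underside, on the bench; axes as the rack's. It spans y = -381 to -251 mm in the rack's frame.
- gate (a joint): Travel in m of the steel gate along the track towards the tray: 0 fully open, 0.27 fully shut at its stop. Gate 240 mm long, foot 34 mm wide in the track; leading end at y = 0.025 - travel, trailing end at 0.265 - travel (m, rack frame); top rail 103 mm above the bench. About 2 N of friction plus some 6 N per m/s; stays where it is left.
- gate_tab (a point): Centre of the red push tab that stands up in the middle of the gate's top rail, on the track's middle line: 36 mm across the track, 14 mm along it, 40 mm high, from 103 to 143 mm above the bench. It rides with the gate; pushing its face on the side away from the tray shuts the gate.
- cap_a_mid (a point): Centre of a loose polished brass butt cap (plain disc 28 mm across, 14 mm high, small black dot on top, about 55 g; it slides easily) that at first lies flat in the track between the gate and the open end, its centre within 5 mm of the track's middle line.
- cap_b_mid (a point): Centre of a loose polished brass butt cap (plain disc 28 mm across, 14 mm high, small black dot on top, about 55 g; it slides easily) that at first lies flat in the track between the gate and the open end, its centre within 5 mm of the track's middle line.
- cap_c_mid (a point): Centre of a loose polished brass butt cap (plain disc 28 mm across, 14 mm high, small black dot on top, about 55 g; it slides easily) that at first lies flat in the track between the gate and the open end, its centre within 5 mm of the track's middle line.
- tapper: Loose brass tapper with a dark wooden handle, lying, 120 x 18 x 18 mm; origin under it, near the middle. Leave it alone.
- tin: Loose round tin of tips with a red lid, 65 mm across, 32 mm high; origin at the centre of its underside. Leave it alone.
- chalk: Loose blue chalk cube, 22 mm; origin at the centre of its underside. Leave it alone.
- burnisher: Loose flat bone burnisher, 115 x 18 x 8 mm; origin at the centre of its underside. Leave it alone.
- glue: Loose white glue bottle with an orange cap, 36 mm across, 85 mm high; origin at the centre of its underside. Leave it alone.
- sander: Loose cork sanding block, 80 x 45 x 30 mm; origin at the centre of its underside. Leave it alone.

How it is judged (in metres and radians):
On the way, in this order (a step that is already met when the one before it is completed fails the run):
1. all three caps lie in the catch tray (x of cap_a_mid in the frame of tray between -0.064 and 0.064 m and y of cap_a_mid in the frame of tray between -0.064 and 0.064 m and z of each of cap_a_mid, cap_b_mid, cap_c_mid in the frame of tray below 0.045 m and x of cap_b_mid in the frame of tray between -0.064 and 0.064 m and y of cap_b_mid in the frame of tray between -0.064 and 0.064 m and x of cap_c_mid in the frame of tray between -0.064 and 0.064 m and y of cap_c_mid in the frame of tray between -0.064 and 0.064 m), for 0.2 s.
2. the gate is pushed fully shut (value of joint gate above 0.264 m), for 0.2 s.
At the end, for the whole second after the job is handed in: All three caps rest inside the catch tray (centres below its rim by 5 mm or more) and the gate is within 6 mm of its shut stop (all of step 1 and linear speed of each of cap_a, cap_b, cap_c below 0.03 m/s and value of joint gate above 0.264 m); the robot touches nothing.
It fails at once if a cap is lifted more than 15 mm off the track floor (z of any of cap_a_mid, cap_b_mid, cap_c_mid in the frame of rack above 0.077 m).
It fails at once if the gate is run into a cap (more than 0.5 N) (contact force between any of cap_a, cap_b, cap_c and gate above 0.5 N).
It fails at once if one of the other things on the bench is moved more than 15 mm (distance of any of tapper, tin, chalk, burnisher, glue, sander from where it was at the start of the episode above 0.015 m).
It also fails if it takes over 48 s, if anything falls off the work surface, if the arm or the gripper's body presses on something with over 40 N, if the wrist force passes 120 N, or if a joint passes its speed limit or range.

ROBOT

A 6-joint arm with a two-finger parallel gripper is mounted at the origin on the work surface. World frame = base frame: x ahead of the robot, y to its left, z up, the work surface at z = 0. Lengths are in m, angles in degrees, forces in N, time in s.
With the tool pointing down it reaches from about 0.4 to 0.825 m from the base axis. Payload 7 kg.
Tool frame: the origin (TCP) lies midway between the tips of the shut fingers; the grasp point (between the pads) lies ctrl.tcp_to_grasp behind it (ctrl.tcp_to_grasp is the distance from the TCP to the grasp point, in m); y points along the fingers, z is the direction in which the jaws open and shut, and the axes are right-handed (so a half turn about y gives the same grasp; the last joint's range is limited). The gripper opens to 88 mm and grips with 3 to 60 N. Pads are 19 mm wide; open, the fingers measure 130 mm over their backs; the gripper's body (78 mm by 193 mm) begins 47 mm behind the grasp point.
Start: joints at [16.507, 20.546, 0.682, 0, -70.136, -16.507], TCP at [0.675, -0, 0.227] pointing down, gripper open.
Joint ranges: [-176.03, 176.03], [-82.01, 121.73], [-58.28, 71.71], [-173.87, 95.51], [-174.79, -0.11], [-173.66, 173.66]. Speed limits (degrees/s): [136.94, 136.94, 172.46, 180, 180, 180].

INTERFACE

Orientations are given as [roll, pitch, yaw] about the fixed x, y, z axes, in that order (R = Rz(yaw) Ry(pitch) Rx(roll)).
In Python, from plant import ctrl, snapshot, silhouettes gives the robot as it stands.
- The arm moves only by the shell command python3 -m pendant 'ROWS'. ROWS is JSON, a list that holds one entry, the list of rows, each a list of 7 numbers: the shift along the tool's x, y, z in cm, then the turn, a rotation vector about the tool's x, y, z in degrees, then the opening, from 0 (shut) to 1 (fully open). In form: [[[x, y, z, rx, ry, rz, hand], ...]]. A call has 1 to 12 rows; each row shifts and turns the commanded pose from where the row before left it, along the tool's axes as they then stand; what a row does not reach is not made up. A row lasts 1/12 s, in which the tool goes at most 41.7 mm and 7.16 degrees, less where a joint would pass 70% of its speed; a pose out of reach is approached as far as the arm can. A call with a gripper value outside its range is refused whole. The fingers move at their own pace and stop on an object; the grip force is fixed at half the most. Time passes only in rows, so rows that do not move let the fingers close. It gives the time, the measured TCP pose, the force and the opening at its end, in the units of the state.
- ctrl.get_obs(): the state, without advancing time (a new reading comes with each control period).
- snapshot(name): name is "scene" or "side" or "wrist"; returns a dict with "image" (384x512x3 uint8, red, green, blue), "camera_matrix" (3x3 intrinsics, pixels), "dist_coeffs" ([k1, k2, p1, p2, k3] as OpenCV has them; the pictures are not rectified), "eye" and "orientation" of the camera in the world; the wrist camera has in their place "mount" (4x4, takes a point from camera to tool coordinates, whose origin is the TCP and whose axes are the tool frame's). Camera axes: x right, y down, z forward; pixel columns grow to the right and rows downward; lengths in m; the calibration is good to about 2 mm. A picture is of the moment at which its call begins: read the wrist's pose just before it. There is no depth.
- ctrl.close_job(): hands the job in, once; it reports no verdict.
Trained networks look in a picture, given as the dict that the camera call returned (one of the last four; its "shot" number tells which), for a name from the list of things; names that differ only in an ending like _2 or _b are one class to them, and where a whole thing is asked for, a point or a joint stands for the part that bears it (a point fixed in the world has none). Each returns a list of dicts, best first, with "confidence" (0 to 1); they miss things now and then, are a little off and sometimes report something else, mostly with a low value. They report only what shows in the picture. A call takes as long as a camera call.
- silhouettes(picture, thing): "mask" (384x512 bool, what is visible of it) and "bbox" ([left, top, width, height] in pixels, round what is visible of it).
The state is a dict: "clock": time; "joint_pos": joint angles; "qvel": joint speeds; "tau": joint torques, N m; "tool_pos": TCP position; "orientation": TCP orientation; "force": force on the tool from outside, world axes, zero at the start; "moment": the same for the moment, N m; "opening": finger opening in m.
Only numpy, scipy, OpenCV 4.12 (cv2) and the standard library are available. Lean on these libraries where they do the work, as an engineer would, in place of code of your own. Each camera call takes 0.05 s, during which the arm holds its last target.

## Working session

There is one attempt and no reset: what is moved stays moved. The work goes in short steps, Python scripts to look and compute and a shell command to move; the robot and the scene stay as the last step left them, time stands still between calls to the robot, and variables do not carry over. Pictures are saved under pics/ and viewed, and the job is handed in when it is done.

```bash
ls; mkdir -p pics; python3 - <<'E'
from plant import ctrl,snapshot,silhouettes
import cv2
print(ctrl.get_obs(), ctrl.tcp_to_grasp)
for n in ("scene","side","wrist"):
    p=snapshot(n); cv2.imwrite(f"pics/{n}0.png",p["image"][:,:,::-1])
    print(n,{k:v for k,v in p.items() if k!="image"})
    for t in ("rack","tray","gate","gate_tab","cap_a_mid"):
        print(t,[(round(d["confidence"],2),d["bbox"]) for d in silhouettes(p,t)])
E
```

```text
pics
{'clock': 0.0, 'joint_pos': array([ 1.65068424e+01,  2.05910439e+01,  6.35023169e-01, -1.90477884e-02,
       -7.01347167e+01, -1.65061253e+01]), 'qvel': array([-0.04313422,  0.0610036 ,  0.00576633,  0.07769728,  0.05969309,
       -0.03540194]), 'tau': array([-8.00930356e-04, -5.82726967e+01,  2.93058443e+01,  6.99745238e+00,
        6.93249181e-03, -2.06530804e-04]), 'tool_pos': array([ 6.74530913e-01, -2.86037787e-05,  2.25639954e-01]), 'orientation': array([-8.99079141e+01,  8.61416364e-03,  8.99942371e+01]), 'force': array([-0.48206185,  0.32972426, -0.04511628]), 'moment': array([ 0.02712028, -0.01974567, -0.03906936]), 'opening': 0.0876280508765919} 0.0188
scene {'camera_matrix': array([[463.73061204,   0.        , 256.15646709],
       [  0.        , 463.73061204, 189.07520428],
       [  0.        ,   0.        ,   1.        ]]), 'dist_coeffs': array([0.02975637, 0.        , 0.        , 0.        , 0.        ]), 'eye': array([ 1.22938726, -0.347712  ,  1.03566572]), 'orientation': array([-137.69805864,   -0.56252099,   60.1098535 ]), 'shot': 1}
rack [(0.93, [69.1, 195.
[... 1073 characters left out ...]
0.        ,   1.        ]]), 'dist_coeffs': array([-0.03673223,  0.        ,  0.        ,  0.        ,  0.        ]), 'mount': array([[ 5.25447011e-05,  9.60467563e-01,  2.78391915e-01,
        -7.58874877e-02],
       [ 1.52391910e-03, -2.78391669e-01,  9.60466426e-01,
        -1.58260560e-01],
       [ 9.99998837e-01,  3.73779334e-04, -1.47830287e-03,
         4.61157558e-04],
       [ 0.00000000e+00,  0.00000000e+00,  0.00000000e+00,
         1.00000000e+00]]), 'shot': 3}
rack [(0.95, [147.3, 0.0, 278.8, 337.4]), (0.63, [463.4, 214.7, 28.4, 12.2])]
tray []
gate [(0.85, [319.6, 145.0, 70.5, 180.9])]
gate_tab [(0.84, [317.0, 143.3, 75.8, 180.2])]
cap_a_mid [(0.66, [371.5, 0.0, 39.0, 35.9])]
```

```bash
python3 - <<'E'
import cv2
for n in ("scene","side"):
    im=cv2.imread(f"pics/{n}0.png")
    x0,y0=(60,150) if n=="scene" else (200,120)
    c=im[y0:y0+240,x0:x0+320]; 
    cv2.imwrite(f"pics/{n}0z.png",cv2.resize(c,None,fx=2.5,fy=2.5,interpolation=cv2.INTER_CUBIC))
E
```

```text
(no output)
```

View pics/scene0.png

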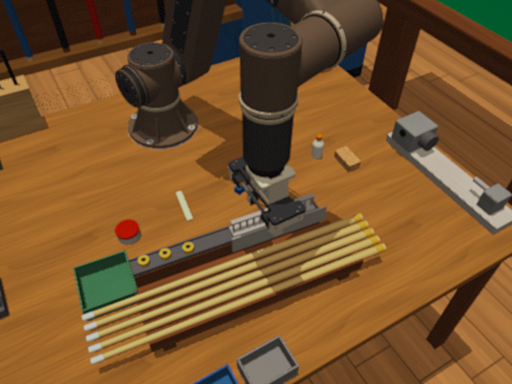

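View pics/side0.png

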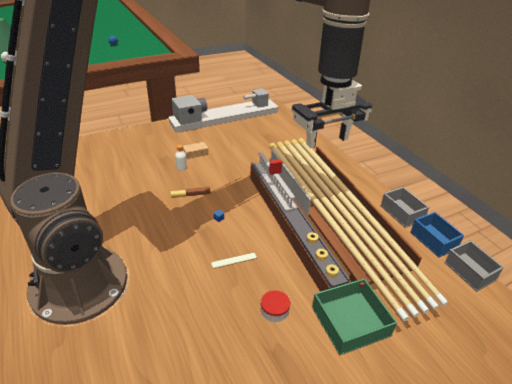

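View pics/wrist0.png

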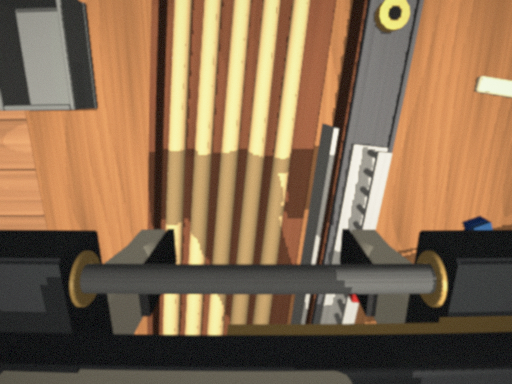

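```bash
ls pics
```

```text
scene0.png
scene0z.png
side0.png
side0z.png
wrist0.png
```

View pics/scene0z.png

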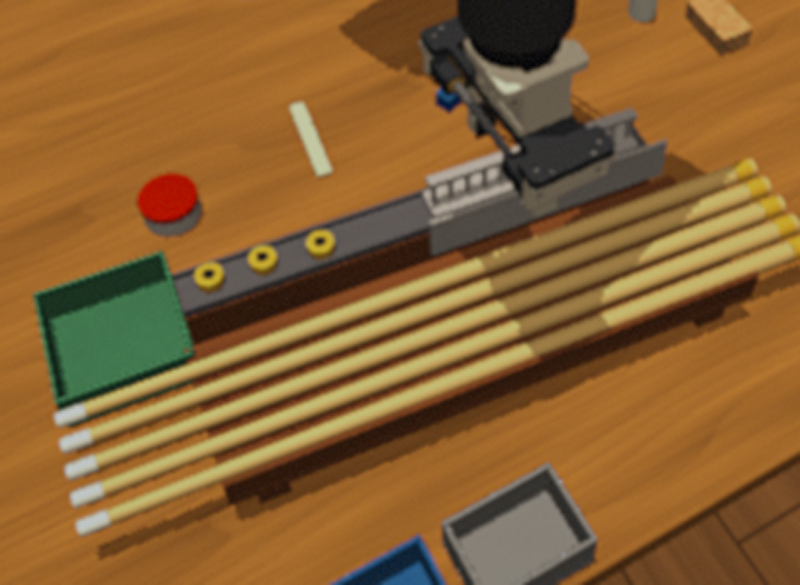

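View pics/side0z.png

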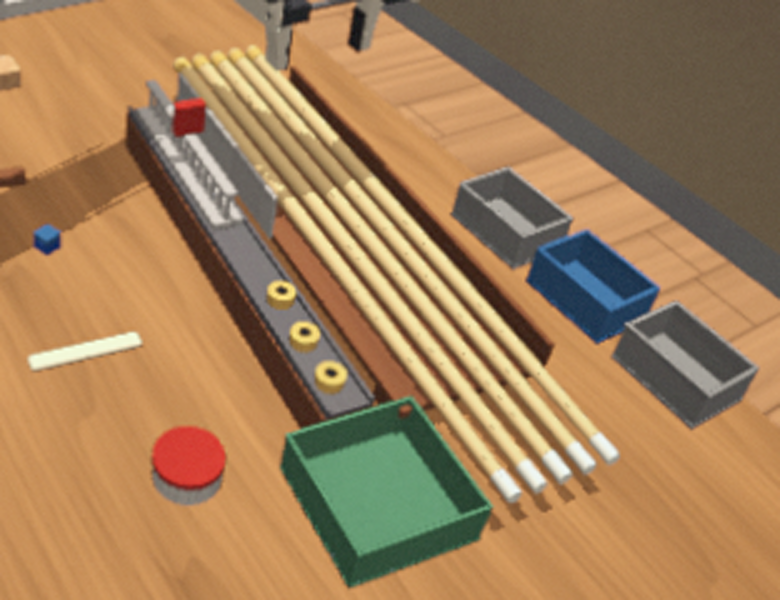

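The three caps show in the scene picture at about (143,260), (165,253) and (188,247), and in the side picture at (332,270), (322,254) and (312,237). The red tab is at (276,167) in the side picture, and the gate is open. Next I fit the rack pose to these.

```bash
cat > h.py <<'E'
import numpy as np,cv2
from scipy.spatial.transform import Rotation as R
def cam(p,obs=None):
    if "mount" in p:
        T=np.eye(4);T[:3,:3]=R.from_euler("xyz",obs["orientation"],degrees=True).as_matrix();T[:3,3]=obs["tool_pos"]
        M=T@p["mount"]; Rw=M[:3,:3];e=M[:3,3]
    else: Rw=R.from_euler("xyz",p["orientation"],degrees=True).as_matrix();e=p["eye"]
    return Rw,e,p["camera_matrix"],p["dist_coeffs"]
def proj(c,X):
    Rw,e,K,d=c; X=np.atleast_2d(np.asarray(X,float)); rv=cv2.Rodrigues(Rw.T)[0]
    return cv2.projectPoints(X,rv,-Rw.T@e,K,d)[0].reshape(-1,2)
def plane(c,uv,z):
    Rw,e,K,d=c; n=cv2.undistortPoints(np.asarray(uv,float).reshape(-1,1,2),K,d).reshape(-1,2)
    D=np.c_[n,np.ones(len(n))]@Rw.T
    return e+D*((z-e[2])/D[:,2])[:,None]
def rack2w(q,X):
    X=np.atleast_2d(np.asarray(X,float));c,s=np.cos(q[2]),np.sin(q[2])
    return np.c_[q[0]+c*X[:,0]-s*X[:,1],q[1]+s*X[:,0]+c*X[:,1],X[:,2]]
def w2rack(q,X):
    X=np.atleast_2d(np.asarray(X,float));c,s=np.cos(q[2]),np.sin(q[2]);dx,dy=X[:,0]-q[0],X[:,1]-q[1]
    return np.c_[c*dx+s*dy,-s*dx+c*dy,X[:,2]]
E
cat > fit.py <<'E'
from h import *
from plant import snapshot
from scipy.optimize import least_squares
cs={n:snapshot(n) for n in("scene","side")}
C={n:cam(p) for n,p in cs.items()}
z=lambda n,a:np.array(a)/2.5+(np.array([60,150]) if n=="scene" else np.array([200,120]))
capz={"scene":z("scene",[(208,275),(262,258),(320,241)]),"side":z("side",[(331,375),(304,334),(281,293)])}
for n in C: print(n,plane(C[n],capz[n],.067))
y0,y1=-.251,-.381
mod=np.array([(-.065,y0,.05),(.065,y0,.05),(-.065,y1,.05),(.065,y1,.05)])
obs={"scene":z("scene",[(163,256),(190,347),(37,293),(58,405)]),"side":z("side",[(285,437),(410,402),(352,583),(488,505)])}
m2={"scene":np.array([(.045,0,.097),(.045,.27,.097)]),"side":np.array([(.045,0,.097),(0,.145,.123)])}
o2={"scene":z("scene",[(430,218),(665,145)]),"side":z("side",[(276,187),(190,118)])}
def f(q): return np.concatenate([ (proj(C[n],rack2w(q,np.r_[mod,m2[n]]))-np.r_[obs[n],o2[n]]).ravel() for n in C])
r=least_squares(f,[.6,-.15,0],loss="soft_l1");q=r.x
print(q,np.degrees(q[2])); print(f(q).reshape(-1,2).round(1))
np.save("q.npy",q)
for n in C: print(n,w2rack(q,plane(C[n],capz[n],.067)).round(4))
for n in C:
    im=cs[n]["image"][:,:,::-1].copy()
    im=cv2.resize(im,None,fx=2,fy=2)
    def L(pts,col,cl=True):
        cv2.polylines(im,[(proj(C[n],rack2w(q,pts))*2).round().astype(int)],cl,col,1,cv2.LINE_AA)
    L(mod[[0,1,3,2]],(255,0,255)); L([(-.02,-.25,.055),(.02,-.25,.055),(.02,.27,.055),(-.02,.27,.055)],(255,255,0)); L([(.045,0,.097),(.045,.27,.097)],(0,255,255),False)
    im=im[240:740,100:850] if n=="scene" else im[200:768,400:1000]
    cv2.imwrite(f"pics/{n}_ov.png",im)
E
python3 fit.py
```

```text
scene [[ 0.53825257 -0.26091775  0.067     ]
 [ 0.54570496 -0.20711478  0.067     ]
 [ 0.55533646 -0.14834977  0.067     ]]
side [[ 0.53620529 -0.26484196  0.067     ]
 [ 0.5427873  -0.21106754  0.067     ]
 [ 0.55357241 -0.15432531  0.067     ]]
[ 0.56524037 -0.04689333 -0.11725578] -6.718261482482312
[[ -0.6  -3.3]
 [  0.5   1.9]
 [ -2.8  -1.2]
 [ -2.9  -1.6]
 [ -0.6   2.2]
 [  0.7  -0.7]
 [ -1.   -2.6]
 [  0.   -3.4]
 [  1.  -11.7]
 [  1.4   0.4]
 [  0.2   3.7]
 [ -1.1  -2.9]]
scene [[-0.0018 -0.2157  0.067 ]
 [-0.0007 -0.1614  0.067 ]
 [ 0.002  -0.1019  0.067 ]]
side [[-0.0033 -0.2198  0.067 ]
 [-0.0031 -0.1657  0.067 ]
 [ 0.001  -0.1081  0.067 ]]
```

```bash
sed -i 's/(352,583)/(351,553)/' fit.py; python3 fit.py
```

```text
scene [[ 0.53825257 -0.26091775  0.067     ]
 [ 0.54570496 -0.20711478  0.067     ]
 [ 0.55533646 -0.14834977  0.067     ]]
side [[ 0.53620529 -0.26484196  0.067     ]
 [ 0.5427873  -0.21106754  0.067     ]
 [ 0.55357241 -0.15432531  0.067     ]]
[ 0.56566764 -0.04624747 -0.11763239] -6.739839713450118
[[-0.2 -3.4]
 [ 0.9  1.8]
 [-2.5 -1.2]
 [-2.6 -1.6]
 [-0.3  2.2]
 [ 1.  -0.6]
 [-1.  -2.8]
 [-0.  -3.6]
 [ 1.3 -0. ]
 [ 1.3  0.1]
 [ 0.2  3.5]
 [-1.  -3. ]]
scene [[-0.002  -0.2164  0.067 ]
 [-0.0009 -0.1621  0.067 ]
 [ 0.0017 -0.1026  0.067 ]]
side [[-0.0036 -0.2205  0.067 ]
 [-0.0034 -0.1664  0.067 ]
 [ 0.0007 -0.1088  0.067 ]]
```

View pics/scene_ov.png

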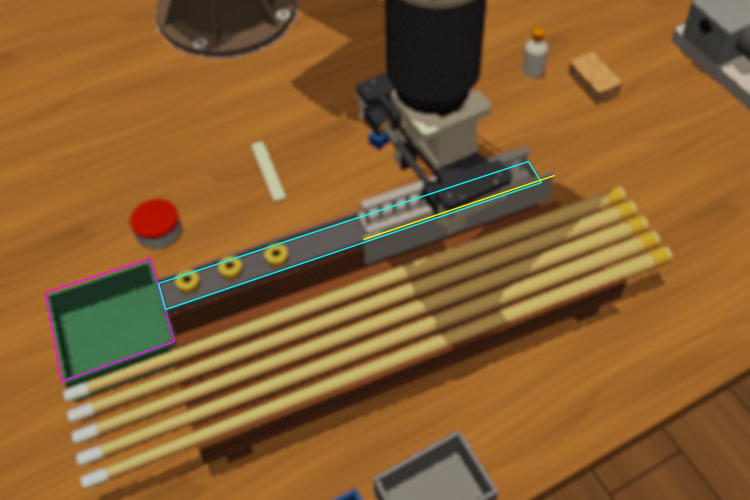

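View pics/side_ov.png

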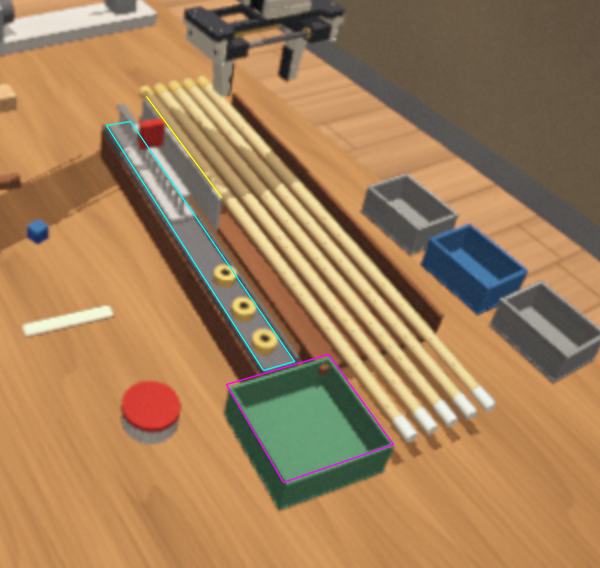

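The fit is consistent: yaw is about -6.7°, and the caps sit near rack y = -0.105, -0.164 and -0.218. I turn the tool so its z runs along the rack's +y and its x along the rack's +x, close the hand, then refine with the wrist camera.

```bash
python3 -m pendant '[[[0,0,0,0,6.9,0,0],[0,0,0,0,6.9,0,0],[0,0,0,0,6.9,0,0],[0,0,0,0,6.9,0,0],[0,0,0,0,6.9,0,0],[0,0,0,0,6.9,0,0],[0,0,0,0,6.9,0,0],[0,0,0,0,6.9,0,0],[0,0,0,0,6.9,0,0],[0,0,0,0,6.9,0,0],[0,0,0,0,6.9,0,0],[0,0,0,0,6.9,0,0]]]' && python3 -m pendant '[[[0,0,0,0,6.9,0,0],[0,0,0,0,7.03,0,0],[-3,0,-4,0,0,0,0],[-3,0,-4,0,0,0,0],[-2,0,-4,0,0,0,0],[-1,0,-4,0,0,0,0],[0,0,0,0,0,0,0],[0,0,0,0,0,0,0]]]'
cat > wr.py <<'E'
from h import *
import sys
from plant import snapshot,silhouettes,ctrl
o=ctrl.get_obs();p=snapshot("wrist");c=cam(p,o);q=np.load("q.npy")
print(o["tool_pos"],o["orientation"],o["force"],"rack",w2rack(q,o["tool_pos"]).round(4))
for t in ("cap_a_mid","gate_tab"):
    for d in silhouettes(p,t):
        v,u=np.nonzero(d["mask"]); m=(u.mean(),v.mean())
        print(t,round(d["confidence"],2),d["bbox"],w2rack(q,plane(c,[m],.064 if t[0]=="c" else .123)).round(4))
cv2.imwrite(f"pics/{sys.argv[1]}.png",p["image"][:,:,::-1])
im=cv2.resize(p["image"][:,:,::-1],None,fx=1.5,fy=1.5)
for pts in ([(-.02,-.25,.061),(.02,-.25,.061),(.02,.27,.061),(-.02,.27,.061)],[(-.065,-.251,.05),(.065,-.251,.05),(.065,-.381,.05),(-.065,-.381,.05)],[(.043,0,.097),(.047,0,.097),(.047,.27,.097),(.043,.27,.097)]):
    cv2.polylines(im,[(proj(c,rack2w(q,pts))*1.5).round().astype(int)],True,(255,0,255),1,cv2.LINE_AA)
cv2.imwrite(f"pics/{sys.argv[1]}ov.png",im)
E
python3 wr.py w1
```

```text
clock: 2.1
tool_pos: [0.675, -0.0, 0.2266]
orientation: [-90.0, -0.0, 6.9]
force: [-0.4, 0.8, -0.5]
opening: 0.0133
clock: 2.77
tool_pos: [0.5793, -0.1356, 0.2272]
orientation: [-90.0, -0.1, -6.9]
force: [0.4, 0.5, -0.9]
opening: 0.0003
[ 0.57926736 -0.13559129  0.22721092] [-8.99920220e+01 -6.03798969e-02 -6.90313075e+00] [ 0.38105981  0.54379926 -0.86624438] rack [[ 0.024  -0.0871  0.2272]]
cap_a_mid 0.81 [225.5, 136.1, 30.1, 31.3] [[ 0.001  -0.1042  0.064 ]]
gate_tab 0.7 [356.3, 126.9, 155.7, 51.3] [[-0.0132  0.0582  0.123 ]]
gate_tab 0.68 [79.8, 0.0, 70.0, 37.2] [[-0.1108 -0.1917  0.123 ]]
```

View pics/w1ov.png

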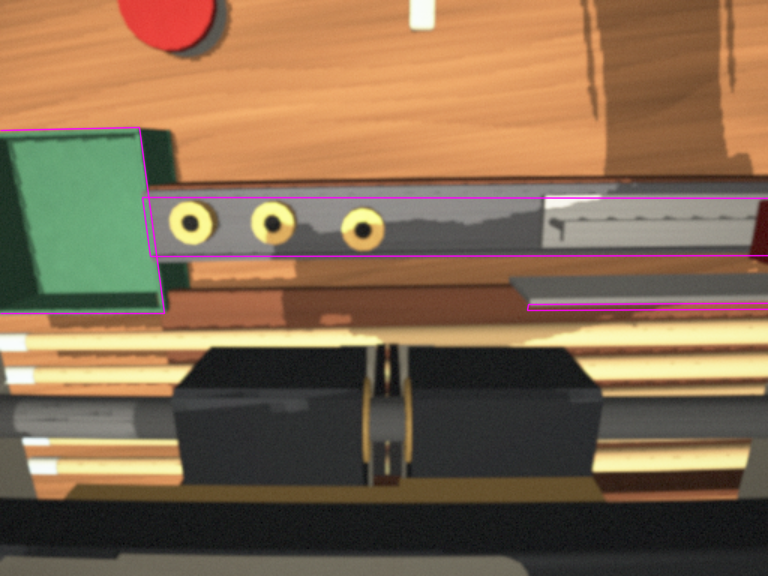

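The wrist picture shows all three caps at about (127,148), (182,148) and (242,153) px, the gate end at x≈362 and the tray at the left. The overlay is a few mm and about 0.6° off, so I measure the edges more closely.

```bash
python3 - <<'E'
import cv2
im=cv2.imread("pics/w1.png")
a=im[110:215,90:280];b=im[110:215,320:510]
cv2.imwrite("pics/w1l.png",cv2.resize(a,None,fx=4,fy=4,interpolation=cv2.INTER_CUBIC))
cv2.imwrite("pics/w1r.png",cv2.resize(b,None,fx=4,fy=4,interpolation=cv2.INTER_CUBIC))
E
```

```text
(no output)
```

View pics/w1l.png

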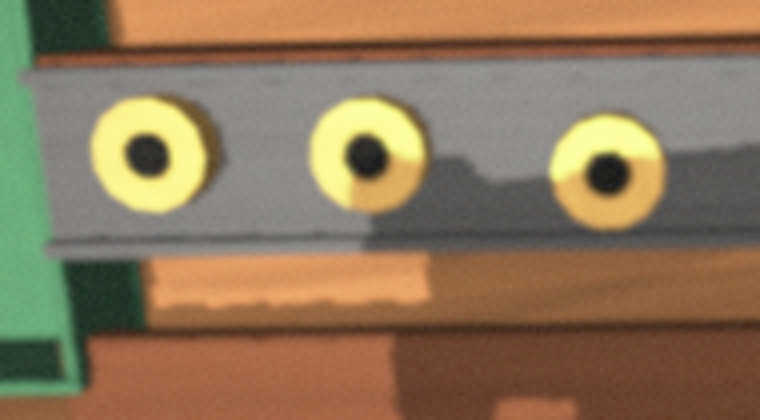

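View pics/w1r.png

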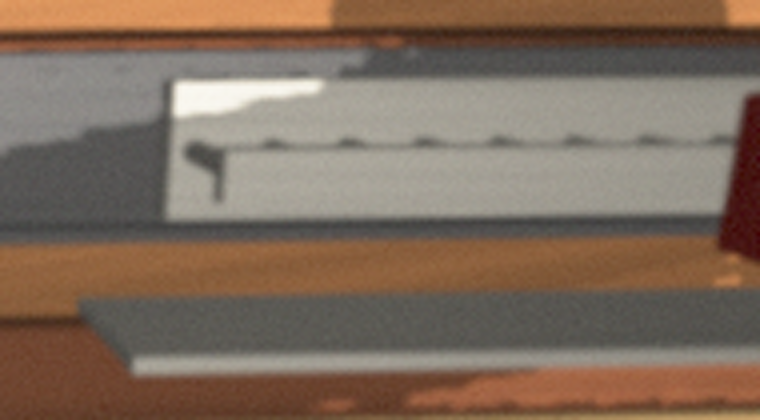

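```bash
cat > fit2.py <<'E'
from h import *
from scipy.optimize import least_squares
from plant import snapshot
p=snapshot("wrist");from plant import ctrl
c=cam(p,ctrl.get_obs())
P=[((353.75,203),(.047,0,.097)),((353.75,198.75),(.043,0,.097)),((111.2,207.5),(.065,-.251,.05)),((93.3,86),(-.065,-.251,.05))]
Lx=[((140,170.2),.02,.055),((345,167.2),.02,.055),((510,196.2),.043,.097)]
def f(q):
    a=[w2rack(q,plane(c,[u],m[2]))[0][:2]-m[:2] for u,m in P]
    b=[w2rack(q,plane(c,[u],z))[0][0]-x for u,x,z in Lx]
    return np.r_[np.ravel(a),b]*1000
r=least_squares(f,np.load("q.npy"),loss="soft_l1",f_scale=2);q=r.x;print(q,np.degrees(q[2]),f(q).round(1))
np.save("q.npy",q)
print("caps",w2rack(q,plane(c,[(126.75,148.5),(181.75,149),(242,153.5)],.069)).round(4))
print("gate end",w2rack(q,plane(c,[(362.5,130),(362.5,164.5)],.061)).round(4))
print("tcp",w2rack(q,ctrl.get_obs()["tool_pos"]),"yaw",ctrl.get_obs()["orientation"][2])
E
python3 fit2.py
```

```text
[ 0.56328959 -0.04206659 -0.09852819] -5.6452493332207885 [-0.4 -0.4 -0.6 -0.6 -2.2  0.6  0.9  0.4  0.8  1.5 -0.3]
caps [[-0.0041 -0.217   0.069 ]
 [-0.0025 -0.163   0.069 ]
 [ 0.0031 -0.1044  0.069 ]]
gate end [[-0.0169  0.0145  0.061 ]
 [ 0.0177  0.0169  0.061 ]]
tcp [[ 0.02609727 -0.08871091  0.22641936]] yaw -6.677819220309224
```

```bash
python3 -m pendant '[[[0,0,0,0,-1,0,0],[-1.3,0,2,0,0,0,0],[-1.3,0,1.9,0,0,0,0],[0,3.5,0,0,0,0,0],[0,3.5,0,0,0,0,0],[0,3.5,0,0,0,0,0],[0,2,0,0,0,0,0],[0,1,0,0,0,0,0],[0,0,0,0,0,0,0],[0,0,0,0,0,0,0]]]' 
cat > look.py <<'E'
from h import *
import sys
from plant import snapshot,ctrl
o=ctrl.get_obs();q=np.load("q.npy");t=sys.argv[1]
print(o["clock"],o["tool_pos"],o["orientation"],o["force"].round(1),"rack",w2rack(q,o["tool_pos"]).round(4))
B={"scene":(60,160,260,190),"side":(230,130,220,210)}
for n in sys.argv[2:]:
    p=snapshot(n);im=p["image"][:,:,::-1]
    if n in B:
        x,y,w,h=B[n];im=im[y:y+h,x:x+w]; im=cv2.resize(im,None,fx=2.7,fy=2.7,interpolation=cv2.INTER_CUBIC)
    cv2.imwrite(f"pics/{t}_{n}.png",im)
E
python3 look.py d1 side scene
```

```text
clock: 3.8
tool_pos: [0.5588, -0.092, 0.092]
orientation: [-90.0, 0.0, -5.6]
force: [-0.7, 0.1, 0.9]
opening: 0.0002
3.8 [ 0.55875718 -0.09197501  0.09196937] [-9.00274404e+01  7.44657514e-04 -5.64849976e+00] [-0.7  0.1  0.9] rack [[ 0.0004 -0.0501  0.092 ]]
```

View pics/d1_side.png

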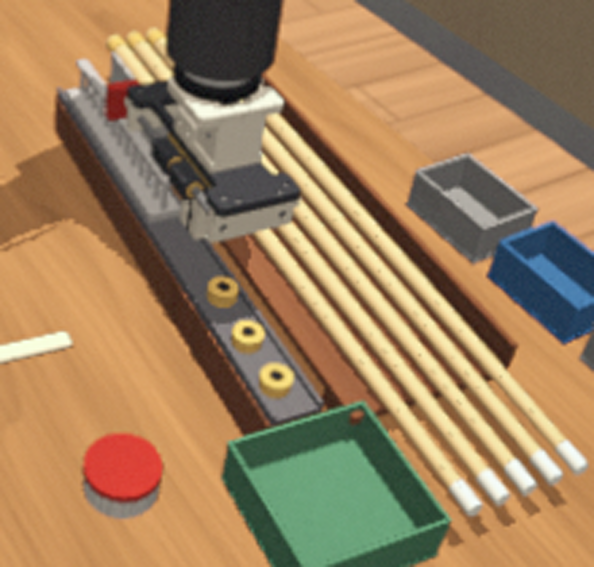

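View pics/d1_scene.png

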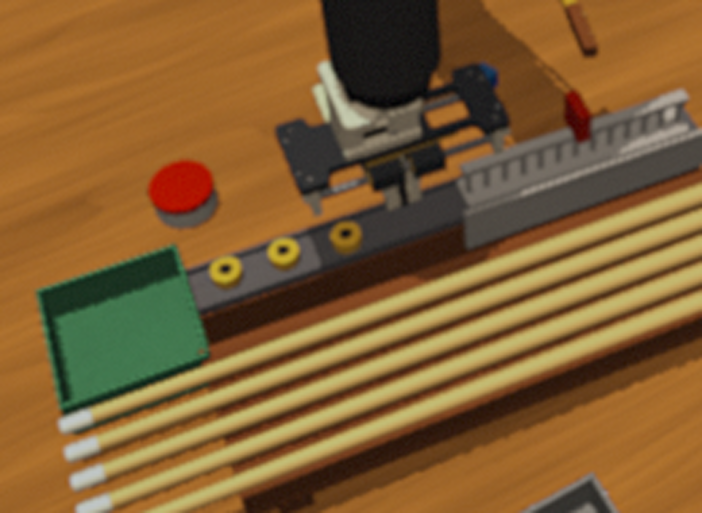

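The fingertips hang over the track between the gate and the nearest cap (side picture: cap at (222,290), fingers under the body at (215,240)). I descend to about 5 mm above the floor.

```bash
python3 -m pendant '[[[0,0.9,0,0,0,0,0],[0,0.8,0,0,0,0,0],[0,0.8,0,0,0,0,0],[0,0.6,0,0,0,0,0],[0,0.0,0,0,0,0,0],[0,0,0,0,0,0,0]]]'; python3 look.py d2 scene
```

```text
clock: 4.4
tool_pos: [0.5577, -0.0925, 0.0599]
orientation: [-90.0, 0.1, -5.7]
force: [-0.6, -0.3, -0.2]
opening: 0.0002
4.4 [ 0.55765939 -0.09249964  0.05994408] [-9.00265619e+01  7.35826959e-02 -5.73184443e+00] [-0.6 -0.3 -0.2] rack [[-0.0006 -0.0507  0.0599]]
```

View pics/d2_scene.png

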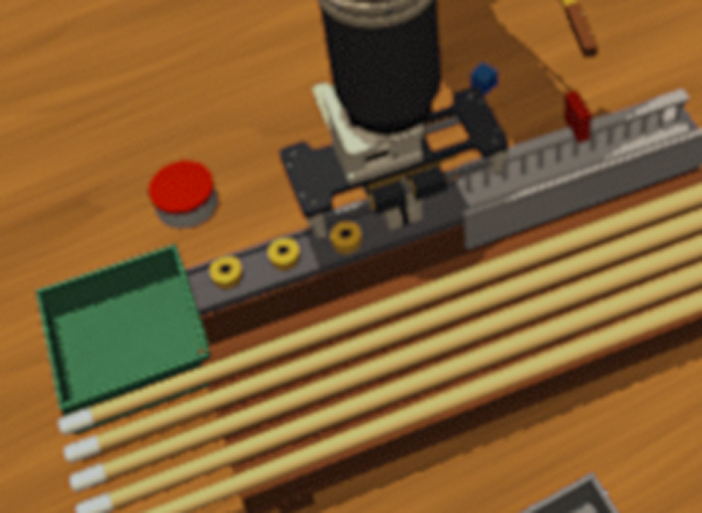

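The fingers are inside the track with no contact force. I sweep towards the tray.

```bash
python3 -m pendant '[[[0,0,-0.5,0,0,0,0],[0,0,-0.8,0,0,0,0],[0,0,-0.8,0,0,0,0],[0,0,-0.8,0,0,0,0],[0,0,-0.8,0,0,0,0],[0,0,-0.8,0,0,0,0],[0,0,-0.8,0,0,0,0],[0,0,-0.8,0,0,0,0],[0,0,-0.8,0,0,0,0],[0,0,-0.8,0,0,0,0],[0,0,-0.5,0,0,0,0],[0,0,0,0,0,0,0]]]'; python3 look.py s1 scene wrist
```

```text
clock: 5.45
tool_pos: [0.5496, -0.175, 0.0605]
orientation: [-90.0, 0.0, -5.8]
force: [0.8, -0.2, 0.4]
opening: 0.0003
5.45 [ 0.54961432 -0.17495593  0.06047499] [-9.00057455e+01  1.46989124e-02 -5.78282277e+00] [ 0.8 -0.2  0.4] rack [[-0.0005 -0.1336  0.0605]]
```

View pics/s1_scene.png

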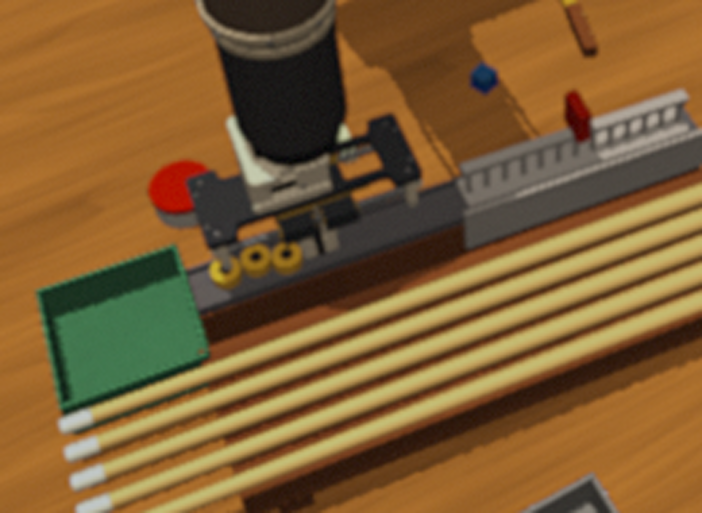

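View pics/s1_wrist.png

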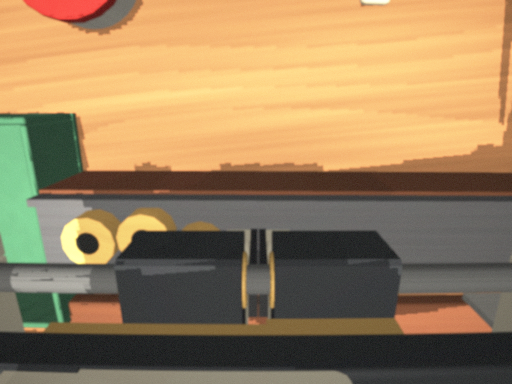

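The caps are now lined up ahead of the fingers, in scene crop at (225,270), (257,258) and (288,253). I continue at the same pace.

```bash
python3 -m pendant '[[[0,0,-0.6,0,0,0,0],[0,0,-0.9,0,0,0,0],[0,0,-0.9,0,0,0,0],[0,0,-0.9,0,0,0,0],[0,0,-0.9,0,0,0,0],[0,0,-0.9,0,0,0,0],[0,0,-0.9,0,0,0,0],[0,0,-0.9,0,0,0,0],[0,0,-0.9,0,0,0,0],[0,0,-0.9,0,0,0,0],[0,0,-0.5,0,0,0,0],[0,0,0,0,0,0,0]]]'; python3 look.py s2 scene side
```

```text
clock: 6.55
tool_pos: [0.5405, -0.2667, 0.0605]
orientation: [-90.0, 0.0, -5.8]
force: [-1.1, -0.6, -0.3]
opening: 0.0003
6.55 [ 0.54051794 -0.26667805  0.06049875] [-9.00098694e+01  2.40029036e-04 -5.79033766e+00] [-1.1 -0.6 -0.3] rack [[-0.0006 -0.2258  0.0605]]
```

View pics/s2_scene.png

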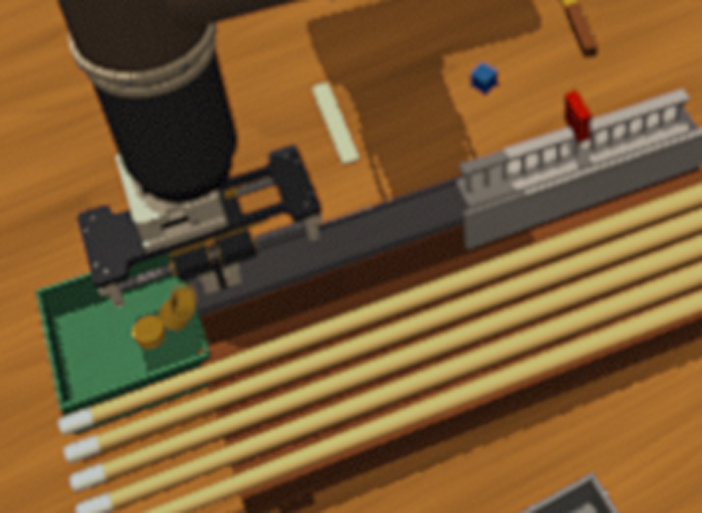

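View pics/s2_side.png

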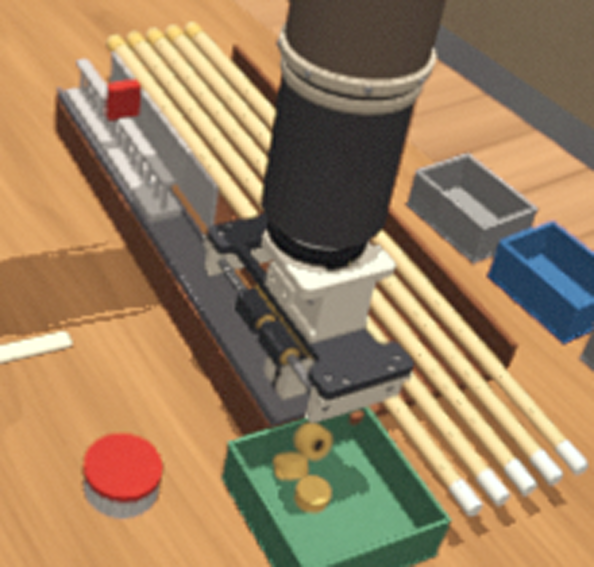

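In the side picture all three caps are in or over the tray, at (290,465), (313,493) and one tilted at (313,440). I push a bit further, then lift and check.

```bash
python3 -m pendant '[[[0,0,0,0,0,0,0],[0,0,0,0,0,0,0],[0,0,-0.6,0,0,0,0],[0,0,-0.8,0,0,0,0],[0,0,-0.6,0,0,0,0],[0,0,0,0,0,0,0],[0,0,1,0,0,0,0],[0,0,1,0,0,0,0],[0,-2,0,0,0,0,0],[0,-3,0,0,0,0,0],[0,-3,0,0,0,0,0],[0,-2,0,0,0,0,0]]]'; python3 look.py s3 scene side
```

```text
clock: 7.65
tool_pos: [0.5416, -0.2647, 0.1634]
orientation: [-90.0, -0.1, -5.7]
force: [1.0, -0.4, 0.5]
opening: 0.0008
7.65 [ 0.5415665  -0.26466138  0.16343779] [-90.03521541  -0.13566479  -5.65987286] [ 1.  -0.4  0.5] rack [[ 0.0003 -0.2237  0.1634]]
```

View pics/s3_scene.png

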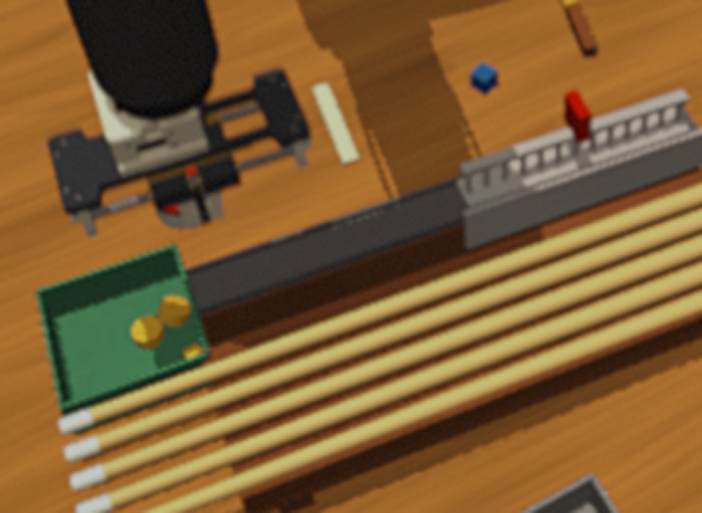

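View pics/s3_side.png

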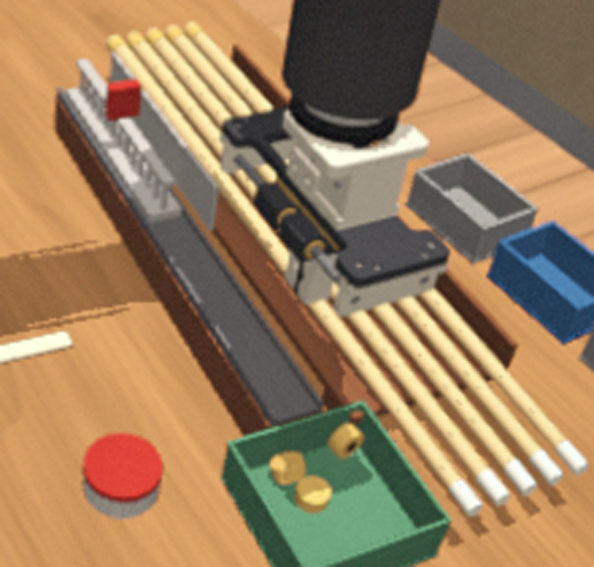

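All three caps lie in the tray: two flat, and one on edge in the corner at (347,440) in the side crop. The track is empty. Next I locate the tab.

```bash
python3 - <<'E'
from h import *
from plant import snapshot
q=np.load("q.npy")
for n,u in (("scene",(274.1,202.6)),("side",(275.9,166.7))):
    c=cam(snapshot(n)); print(n,w2rack(q,plane(c,[u],.123)).round(4), proj(c,rack2w(q,[(0,.145,.123)])))
E
python3 -m pendant '[[[0,-2,0,0,0,0,0],[0,-2,2,0,0,0,0],[0,0,4,0,0,0,0],[0,0,4,0,0,0,0],[0,0,4,0,0,0,0],[0,0,4,0,0,0,0],[0,0,4,0,0,0,0],[0,0,4,0,0,0,0],[0,0,3,0,0,0,0],[0,0,0,0,0,0,0],[0,0,0,0,0,0,0]]]'; python3 look.py g1 wrist scene
```

```text
scene [[0.0013 0.1337 0.123 ]] [[277.7916631  200.93092024]]
side [[0.003  0.1282 0.123 ]] [[272.6313625  163.79972317]]
clock: 8.77
tool_pos: [0.5688, 0.025, 0.199]
orientation: [-90.0, 0.1, -5.5]
force: [-1.2, -0.4, 0.6]
opening: 0.0004
8.7667 [0.56884268 0.0250435  0.19901608] [-90.04781734   0.13673862  -5.54688079] [-1.2 -0.4  0.6] rack [[-0.0011  0.0673  0.199 ]]
```

View pics/g1_wrist.png

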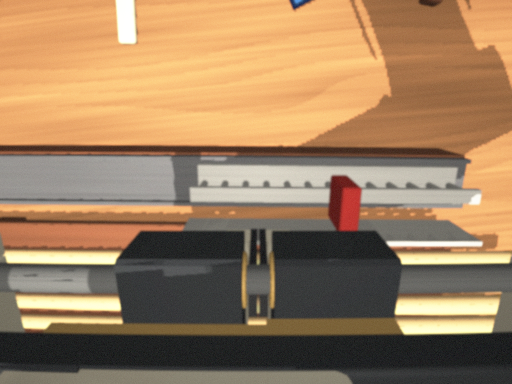

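```bash
python3 -m pendant '[[[0,0,3,0,0,0,0],[0,0,3.5,0,0,0,0],[0,0,3.5,0,0,0,0],[0,0,2.8,0,0,0,0],[0,2.5,0,0,0,0,0],[0,2.5,0,0,0,0,0],[0,2,0,0,0,0,0],[0,1.1,0,0,0,0,0],[0,0,0,0,0,0,0],[0,0,0,0,0,0,0]]]'; python3 look.py g2 wrist scene side
```

```text
clock: 9.7
tool_pos: [0.5825, 0.1494, 0.1195]
orientation: [-90.1, 0.0, -5.8]
force: [1.0, -0.1, 0.9]
opening: 0.0003
9.7 [0.5825477  0.14942605 0.11950262] [-9.00566689e+01  3.64242074e-02 -5.78848486e+00] [ 1.  -0.1  0.9] rack [[0.0003 0.1925 0.1195]]
```

View pics/g2_side.png

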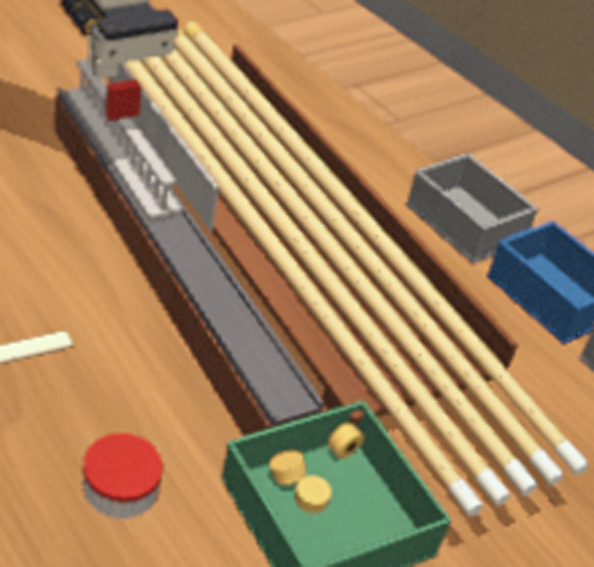

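View pics/g2_wrist.png

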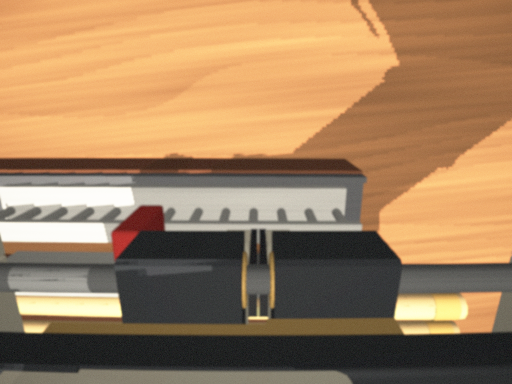

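The fingers are behind the red tab and clear of it, and the caps are at rest. I push.

```bash
python3 -m pendant '[[[0,0,-0.6,0,0,0,0],[0,0,-0.9,0,0,0,0],[0,0,-0.9,0,0,0,0],[0,0,-0.9,0,0,0,0],[0,0,-0.9,0,0,0,0],[0,0,-1.2,0,0,0,0],[0,0,-1.2,0,0,0,0],[0,0,-1.2,0,0,0,0],[0,0,-1.2,0,0,0,0],[0,0,-1.2,0,0,0,0],[0,0,-1.2,0,0,0,0],[0,0,-1.2,0,0,0,0]]]';python3 look.py g3 side
```

```text
clock: 10.85
tool_pos: [0.5696, 0.0238, 0.1196]
orientation: [-90.0, 0.0, -5.7]
force: [-0.3, 3.1, 2.2]
opening: 0.0001
10.85 [0.56957822 0.0237807  0.1195546 ] [-9.00028234e+01  8.38487081e-03 -5.73689669e+00] [-0.3  3.1  2.2] rack [[-0.0002  0.0661  0.1196]]
```

View pics/g3_side.png

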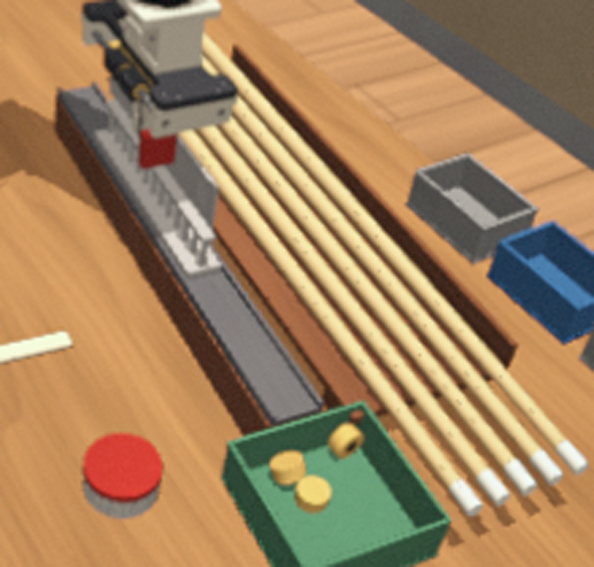

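The gate slides along with about 3 N. I continue, then slow down near the stop.

```bash
python3 -m pendant '[[[0,0,-1.2,0,0,0,0],[0,0,-1.2,0,0,0,0],[0,0,-1.2,0,0,0,0],[0,0,-1.2,0,0,0,0],[0,0,-1.2,0,0,0,0],[0,0,-1.2,0,0,0,0],[0,0,-1.2,0,0,0,0],[0,0,-1.2,0,0,0,0],[0,0,-1.2,0,0,0,0],[0,0,-1,0,0,0,0],[0,0,-0.8,0,0,0,0],[0,0,-0.6,0,0,0,0]]]';python3 -m pendant '[[[0,0,-0.4,0,0,0,0],[0,0,-0.3,0,0,0,0],[0,0,0,0,0,0,0]]]'; python3 look.py g4 side
```

```text
clock: 11.9
tool_pos: [0.5564, -0.1074, 0.1195]
orientation: [-90.0, 0.0, -5.8]
force: [-1.8, 3.7, 0.3]
opening: 0.0007
clock: 12.15
tool_pos: [0.5562, -0.1138, 0.1196]
orientation: [-90.0, -0.0, -5.7]
force: [0.9, 0.2, -0.3]
opening: 0.0003
12.15 [ 0.55615149 -0.11383321  0.11962303] [-9.00223107e+01 -2.19292686e-02 -5.73423675e+00] [ 0.9  0.2 -0.3] rack [[-0.     -0.0721  0.1196]]
```

View pics/g4_side.png

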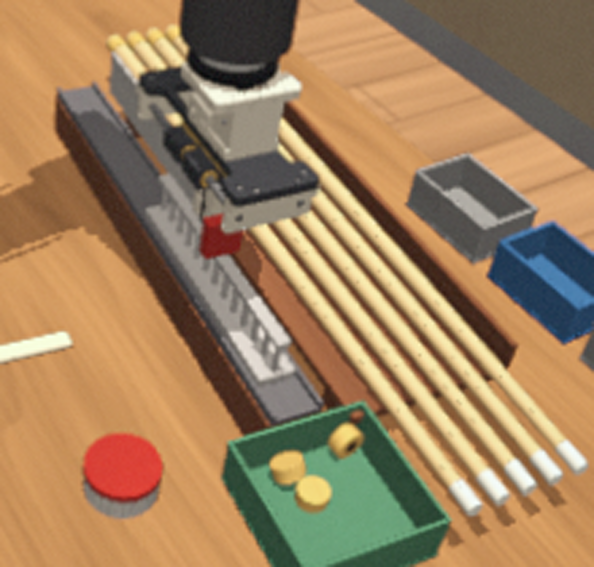

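About 3 cm remain. I creep on until the stop shows in the force.

```bash
python3 -m pendant '[[[0,0,-0.4,0,0,0,0],[0,0,-0.5,0,0,0,0],[0,0,-0.5,0,0,0,0],[0,0,-0.4,0,0,0,0],[0,0,-0.3,0,0,0,0],[0,0,-0.2,0,0,0,0]]]';python3 -m pendant '[[[0,0,-0.2,0,0,0,0],[0,0,-0.2,0,0,0,0],[0,0,-0.2,0,0,0,0]]]'; python3 look.py g5 side
```

```text
clock: 12.7
tool_pos: [0.5539, -0.1366, 0.1197]
orientation: [-90.0, -0.0, -5.7]
force: [2.0, 1.3, -0.3]
opening: 0.0004
clock: 12.95
tool_pos: [0.5533, -0.1423, 0.1197]
orientation: [-90.0, -0.0, -5.7]
force: [1.5, 2.2, -0.3]
opening: 0.0009
12.95 [ 0.55327963 -0.14228712  0.11967434] [-8.99996171e+01 -2.71855834e-02 -5.72556107e+00] [ 1.5  2.2 -0.3] rack [[-1.000e-04 -1.007e-01  1.197e-01]]
```

View pics/g5_side.png

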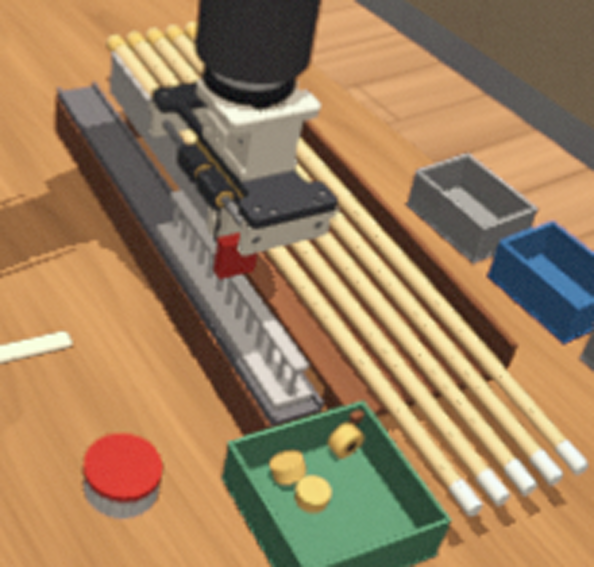

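Still only sliding friction, with about 1 cm left. I continue in 2 mm steps.

```bash
for i in 1 2; do :; done; python3 -m pendant '[[[0,0,-0.2,0,0,0,0],[0,0,-0.2,0,0,0,0]]]'; python3 -m pendant '[[[0,0,-0.2,0,0,0,0],[0,0,-0.1,0,0,0,0]]]'
```

```text
clock: 13.17
tool_pos: [0.5527, -0.1461, 0.1196]
orientation: [-90.0, -0.0, -5.7]
force: [0.4, 2.0, 1.3]
opening: 0.0005
clock: 13.33
tool_pos: [0.5528, -0.1466, 0.1196]
orientation: [-89.8, -0.1, -5.8]
force: [-1.3, 22.6, 6.1]
opening: 0.0004
```

The force jumped to 22.6 N, so that is the stop. I hold briefly, back off, rise and check.

```bash
python3 -m pendant '[[[0,0,0,0,0,0,0],[0,0,0,0,0,0,0],[0,0,0,0,0,0,0],[0,0,0.5,0,0,0,0],[0,0,1.5,0,0,0,0],[0,0,1,0,0,0,0],[0,-2,0,0,0,0,0],[0,-3,0,0,0,0,0],[0,-3,0,0,0,0,0],[0,-2,0,0,0,0,0],[0,0,0,0,0,0,0],[0,0,0,0,0,0,0]]]'; python3 look.py g6 side scene wrist
python3 - <<'E'
from h import *
from plant import snapshot,silhouettes
q=np.load("q.npy")
for n in("scene","side"):
    p=snapshot(n);c=cam(p)
    print(n,"tab if shut",proj(c,rack2w(q,[(0,-.125,.123),(0,-.245,.103)])).round(1).tolist())
    for d in silhouettes(p,"cap_a_mid"):
        v,u=np.nonzero(d["mask"]); print(round(d["confidence"],2),w2rack(q,plane(c,[(u.mean(),v.mean())],.014))+[0,.316,0])
E
```

```text
clock: 14.33
tool_pos: [0.5556, -0.1192, 0.2207]
orientation: [-90.0, -0.1, -5.7]
force: [0.1, 1.0, -1.9]
opening: 0.0003
14.3333 [ 0.55559979 -0.1192174   0.2206536 ] [-89.98184616  -0.11351323  -5.72862804] [ 0.1  1.  -1.9] rack [[-1.000e-04 -7.750e-02  2.207e-01]]
scene tab if shut [[178.2, 234.8], [130.8, 256.2]]
side tab if shut [[317.0, 223.3], [341.5, 264.8]]
0.64 [[-0.00893667  0.01070074  0.014     ]]
```

View pics/g6_side.png

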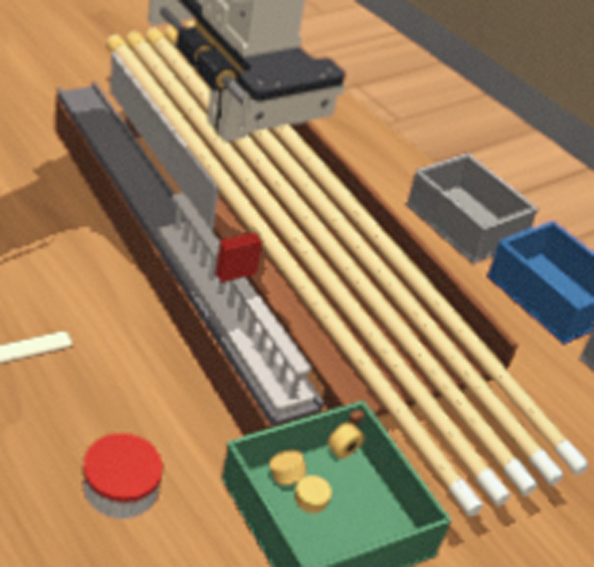

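View pics/g6_scene.png

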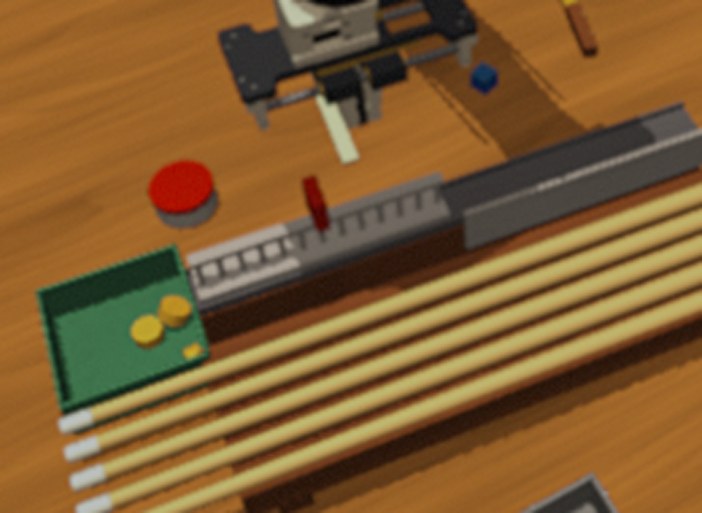

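View pics/g6_wrist.png

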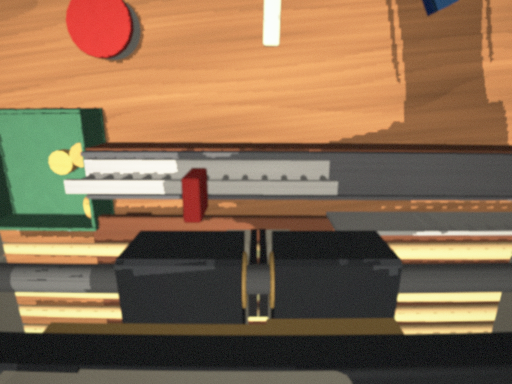

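```bash
python3 - <<'E'
from h import *
from plant import snapshot,ctrl
q=np.load("q.npy");o=ctrl.get_obs();p=snapshot("wrist");c=cam(p,o);print(o["force"].round(1),o["clock"])
im=p["image"][:,:,::-1];cv2.imwrite("pics/fz.png",cv2.resize(im[100:235,0:200],None,fx=4,fy=4,interpolation=cv2.INTER_CUBIC))
for X in [(0,-.25,.055),(.02,-.25,.055),(-.017,-.245,.061),(-.017,-.005,.061),(0,-.245,.103),(0,-.005,.103)]: print(X,proj(c,rack2w(q,[X])).round(1))
E
```

```text
[-0.   0.3  0.8] 14.6833
(0, -0.25, 0.055) [[ 90.4 176. ]]
(0.02, -0.25, 0.055) [[ 93.2 194.7]]
(-0.017, -0.245, 0.061) [[ 90.  160.8]]
(-0.017, -0.005, 0.061) [[332.4 160.2]]
(0, -0.245, 0.103) [[ 69.4 188.6]]
(0, -0.005, 0.103) [[341.7 188.3]]
```

View pics/fz.png

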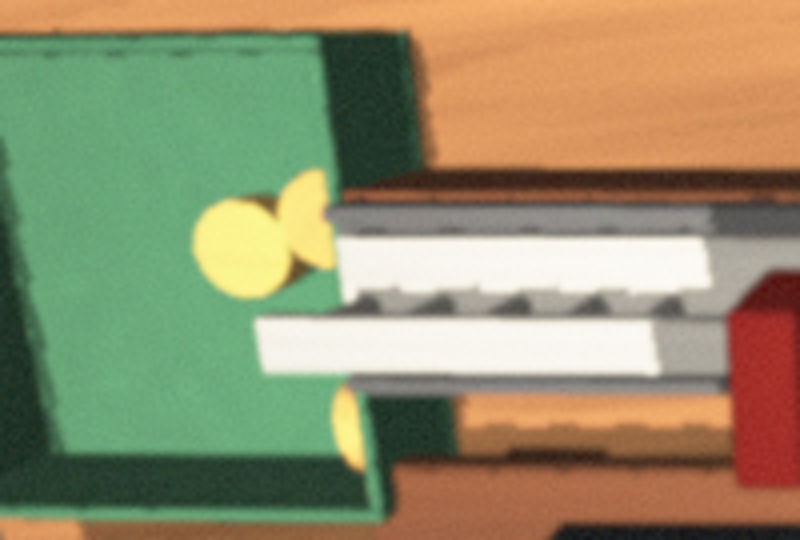

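The gate's foot end is within a few mm of the track's open end, at or past the predicted shut position. The caps lie still in the tray and the fingers touch nothing. I hand the job in.

```bash
python3 -c "
from plant import ctrl
print(ctrl.close_job()); print(ctrl.get_obs()['clock'])"
```

```text
the job is handed in; nothing more can be done
None
the job is handed in; nothing more can be done
```

I swept all three caps along the track into the green tray with the closed fingertips. I then pushed the gate shut by its red tab, backed off, rose clear and handed the job in at about 14.7 s.

**Caps:** The last pictures show all three in the tray, two flat and one on edge in the corner. They had not moved since they fell. The trained network found only one of them at the end, so the other two rest on what I saw in the pictures.

**Gate:** It reached its stop; the force rose from about 2 N to 22.6 N and the gate moved no further. The tab was within about 2 px of where it should be when shut, in both the scene and side pictures. In the wrist picture the gate appears about 4 mm past the predicted shut position. I put that down to error in my rack fit, because the gate's end also read about 9 mm further along than given before I had touched it.

**Camera agreement:** The scene and side fit gave a rack yaw of -6.7°, while the wrist camera gave -5.6°. I worked with the wrist value, and there was no contact with the track.

**Other things:** None of the bench items in the pictures appeared to have moved, though I did not measure them. The final force reading was near zero, with the fingers clear.

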